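# Reverse the ratchet and snug up the tool-rest clamp

### The job

The tool rest of the spinning lathe (the green foot with the steel T-bar) is loose on its bed bolt. The ratchet wrench on its clamp nut is still set to loosen: flip its red pawl lever all the way over to the tightening side, then swing the wrench handle clockwise (seen from above) until the nut has turned clockwise by about 45 degrees. Then let go, and leave the blue tail centre and its identical wrench alone.

Things in the scene. Friction and masses are not known exactly. Their poses are not given: they have to be found in the camera images.
- rest: Tool rest, fixed to the bench: green foot 220 x 130 x 22 mm, from 65 mm on the robot side (-x) of the clamp nut to 155 mm beyond it. On the far side, 90 mm from the nut, stands a post with a steel T-bar (160 mm long, top at 126 mm). Origin: on the bench (z = 0), on the nut's upright axis. The wrench on the nut points to the foot's -x and swings level about that axis.
- rest_wrench (a joint): Wrench angle about the nut axis, rad, growing CLOCKWISE seen from above; 0: handle along the foot's -x; stops at -0.95 and 0.95. Starts at -0.75 to -0.5 (handle slants to the foot's -y side); clockwise swings it to the +y side. Friction 0.4 Nm, 0.7 Nm when it drives the nut (about 5 N at the grip). Stays where it is left.
- rest_grip (a point): Middle of the wrench's black rubber handle, on its centre line, 160 mm from the nut axis, 50 mm up. The handle is a level round bar 26 mm thick, from 110 to 215 mm from the nut axis, free underneath. A 20 mm wide shank joins it to the flat steel head, 60 mm wide, from 68 mm on the handle side of the nut axis to 30 mm beyond, top 65 mm up.
- rest_pawl (a joint): Red pawl lever on the wrench head, rad relative to the wrench, growing CLOCKWISE seen from above: -0.4 loosens (start, within 0.04), +0.4 tightens; both are stops. Pivot: upright, on the wrench's centre line, 40 mm from the nut axis towards the handle. At 0 its tail lies along the handle; seen from the nut towards the handle, -0.4 is left, +0.4 right. Stays where left; 1.5 N at its tab.
- rest_tab (a point): Top centre of the red upright tab at the tail of the pawl lever, 100 mm above the bench, 45 mm from the lever's pivot. The tab is 14 mm long (along the lever), 10 mm wide (across) and stands 28 mm above the lever's flat arm (arm top 72 mm up). Push it sideways or pinch it across its 10 mm width.
- rest_nut (a joint): Clamp nut angle, rad, growing CLOCKWISE seen from above (tightening); starts at 0. A white index line shows on it, in the middle of the wrench head. With the lever at +0.4 it follows the wrench clockwise, after up to 0.32 rad of lost motion in the ratchet's teeth, and stays when the wrench swings back; with the lever at -0.4 it follows counter-clockwise instead.
- tail_tab (a point): Top centre of the red lever's tab on the other, identical wrench, on the blue foot of the tail centre (a blue block with a steel spindle): neither that wrench nor its lever is to be moved.

How it is judged (in metres and radians):
On the way, in this order (a step that is already met when the one before it is completed fails the run):
1. the pawl lever of the tool rest's wrench is flipped to the tightening side, before the nut has turned (value of joint rest_pawl above 0.25 rad and value of joint rest_nut below 0.3 rad), for 0.2 s.
2. the nut is driven clockwise by about 45 degrees (value of joint rest_nut above 0.48 rad), for 0.1 s.
At the end, for the whole second after the job is handed in: The red lever is on the tightening side (above 0.25 rad), the nut stands 0.48 to 1.1 rad clockwise of its start (about 45 degrees, within about 17) and at rest, and the tab of the other wrench's lever is within 20 mm of where it was (value of joint rest_pawl above 0.25 rad and value of joint rest_nut between 0.48 and 1.1 rad and velocity of joint rest_nut below 0.05 rad/s and distance of tail_tab from where it was at the start of the episode below 0.02 m); the robot touches nothing.
It fails at once if the nut is loosened (turned counter-clockwise by more than 0.15 rad) (value of joint rest_nut below -0.15 rad).
It fails at once if the wrench or the lever of the blue tail centre is moved (its tab by more than 20 mm) (distance of tail_tab from where it was at the start of the episode above 0.02 m).
It also fails if it takes over 48 s, if anything falls off the work surface, if the arm or the gripper's body presses on something with over 40 N, if the wrist force passes 120 N, or if a joint passes its speed limit or range.

### The arm

A 7-joint arm with a two-finger parallel gripper is mounted at the origin on the work surface. World frame = base frame: x ahead of the robot, y to its left, z up, the work surface at z = 0. Lengths are in mm, angles in rad, forces in N, time in s.
With the tool pointing down it reaches from about 400 to 875 mm from the base axis. Payload 4.4 kg.
Tool frame: the origin (TCP) lies at the centre of the arm's flange, where the gripper is bolted on; the fingertips stand 173 mm ahead of it and the grasp point (between the pads) lies 155 mm ahead of it; z points along the fingers, y is the direction in which the jaws open and shut (so a half turn about z gives the same grasp; the last joint's range is limited). The gripper opens to 85 mm and grips with 20 to 120 N. Pads are 22 mm wide; open, the fingers measure 114 mm over their backs; the gripper's body (76 mm by 85 mm) begins 54 mm behind the grasp point. The pads swing forward as they close: fully open they stand 13 mm farther back than shut.
Start: joints at [-1.189, 0.628, 0.038, 1.517, -0.027, 0.996, -0.02], TCP at [281.424, 585.932, 404.713] pointing down, gripper open.
Joint ranges: [-3.06, 3.06], [-0.37, 2.12], [-1.25, 1.32], [0.18, 2.47], [-1.1, 4.24], [0.23, 1.98], [-2.94, 2.94]. Speed limits (rad/s): [2.57, 2.57, 3.14, 3.14, 3.14, 3.14, 3.14].

### API

Orientations are given as [roll, pitch, yaw] about the fixed x, y, z axes, in that order (R = Rz(yaw) Ry(pitch) Rx(roll)).
In Python, from cell import * gives the robot as it stands. The module is installed in compiled form; this text tells all that it offers.
- The arm moves only by the shell command python3 -m jog 'ROWS'. ROWS is JSON, one flat list of numbers, 5 for each row, row after row: the shift along the tool's x, y, z in mm, then the turn about the tool's z in degrees, then the finger opening in mm, from 0 to 85.4. A call has 1 to 20 rows; each row is the pose to reach, as a shift and turn from the pose commanded when the call began, along the tool's axes at that moment; what a row does not reach only later rows make up. A row lasts 1/12 s, in which the tool goes at most 41.7 mm and 7.16 degrees, less where a joint would pass 70% of its speed; a pose out of reach is approached as far as the arm can. A call with a gripper value outside its range is refused whole. The fingers move at their own pace and stop on an object; the grip force is fixed at half the most. Time passes only in rows, so rows that repeat a pose let the fingers close. It gives the time, the measured TCP pose, the force and the opening at its end, in the units of the state.
- read_state(): the state, without advancing time (a new reading comes with each control period).
- get_image(name): name is "scene" or "top" or "wrist"; returns (picture, depth): 480x640x3 uint8, blue, green, red; 480x640 float32, mm along the optical axis (not along the pixel's ray), 0 where there is no reading.
- camera_params(name): a dict with "K" (3x3 intrinsics, pixels), "dist_coeffs" ([k1, k2, p1, p2, k3] as OpenCV has them; the pictures are not rectified), "T" (4x4, takes a point from camera to world coordinates). Camera axes: x right, y up, looking along -z (the intrinsics and any distortion apply to the point x, -y, -z); pixel columns grow to the right and rows downward; lengths in mm; the calibration is good to about 2 mm. A picture is of the moment at which its call begins: read the wrist's pose just before it. camera_params takes no time and is no camera call; for the wrist camera it gives the pose at the moment of the call.
- finish_job(): hands the job in, once; it reports no verdict.
The state is a dict: "clock": time; "qpos": joint angles; "qd": joint speeds; "tau": joint torques, N m; "eef_pos": TCP position; "tool_rot": TCP orientation; "force": force on the tool from outside, world axes, zero at the start; "torque": the same for the moment, N m; "width": finger opening in mm.
Only numpy, scipy, OpenCV 4.12 (cv2) and the standard library are available. Lean on these libraries where they do the work, as an engineer would, in place of code of your own. Each camera call takes 0.05 s, during which the arm holds its last target.

## Working session

There is one attempt and no reset: what is moved stays moved. The work goes in short steps, Python scripts to look and compute and a shell command to move; the robot and the scene stay as the last step left them, time stands still between calls to the robot, and variables do not carry over. Pictures are saved under pics/ and viewed, and the job is handed in when it is done.

```bash
mkdir -p pics; python3 - <<'E'
from cell import *
import cv2,numpy as np
s=read_state();print(s)
for n in ["scene","top"]:
    p,d=get_image(n);cv2.imwrite(f"pics/{n}0.png",p);np.save(f"{n}0.npy",d);c=camera_params(n);print(n,c)
E
```

```text
{'clock': 0.0, 'qpos': array([-1.18876504,  0.62933374,  0.03845378,  1.51837474, -0.02698362,
        0.99628934, -0.02000791]), 'qd': array([ 0.00012803,  0.00016938, -0.00019303, -0.00094038, -0.00018496,
        0.00071356,  0.00068328]), 'tau': array([-2.32614620e-04, -5.63408446e+01,  1.22583356e+00, -1.93441057e+01,
        1.07788263e-02,  1.06957546e-02,  2.34615169e-05]), 'eef_pos': array([281.30636259, 585.64517962, 403.79486905]), 'tool_rot': array([-3.13970637e+00,  4.50823593e-05,  2.69375269e+00]), 'force': array([0.02869609, 0.36253337, 0.38771541]), 'torque': array([0.01333022, 0.05479071, 0.01444432]), 'width': 85.19264706867192}
scene {'K': array([[621.26732421,   0.        , 320.10889999],
       [  0.        , 621.26732421, 238.37144827],
       [  0.        ,   0.        ,   1.        ]]), 'dist_coeffs': array([0.03948799, 0.        , 0.        , 0.        , 0.        ]), 'T': array([[-7.05112412e-01, -4.12945879e-01,  5.76447905e-01,
         1.15596137e+03],
       [ 7.08832101e-01, -4.32631096e-01,  5.57124212e-01,
         5.94547354e+02],
       [ 1.93271419e-02,  8.01439977e-01,  5.97762850e-01,
         7.54847340e+02],
       [ 0.00000000e+00,  0.00000000e+00,  0.00000000e+00,
         1.00000000e+00]])}
top {'K': array([[482.00060686,   0.        , 320.91850623],
       [  0.        , 482.00060686, 237.41003974],
       [  0.        ,   0.        ,   1.        ]]), 'dist_coeffs': array([-0.01590641,  0.        ,  0.        ,  0.        ,  0.        ]), 'T': array([[ 8.14872406e-02,  9.73636257e-01, -2.13054615e-01,
         3.48156552e+02],
       [-9.96673117e-01,  7.92626496e-02, -1.89770713e-02,
        -1.87790369e+01],
       [-1.58949137e-03,  2.13892196e-01,  9.76855978e-01,
         9.02015628e+02],
       [ 0.00000000e+00,  0.00000000e+00,  0.00000000e+00,
         1.00000000e+00]])}
```

View pics/scene0.png

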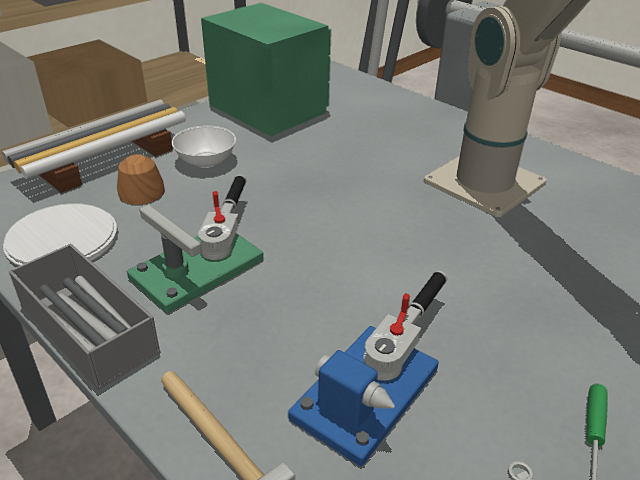

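View pics/top0.png

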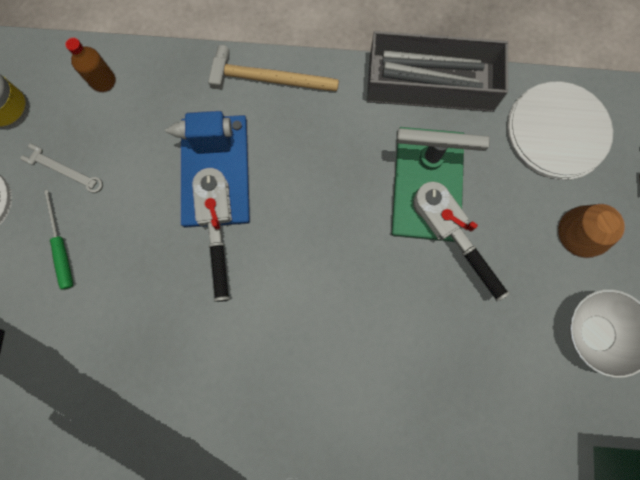

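The scene picture shows the tool rest with its red lever at about (217,205) and black handle at (236,190). The top picture shows the nut at (433,196), the red tab at (473,226) and the handle from (470,252) to (502,295). The blue wrench is at (212,200) in the top picture. Next I'll measure these.

```bash
cat > h.py <<'E'
from cell import *
import cv2,numpy as np
def ray(n,uv,c=None):
    c=c or camera_params(n)
    u=cv2.undistortPoints(np.array(uv,float).reshape(-1,1,2),c["K"],c["dist_coeffs"]).reshape(-1,2)
    d=np.c_[u[:,0],-u[:,1],-np.ones(len(u))]
    return c["T"][:3,3],d@c["T"][:3,:3].T
def plane(n,uv,z,c=None):
    o,d=ray(n,uv,c);return o+d*((z-o[2])/d[:,2])[:,None]
def tri(n1,p1,n2,p2,c1=None,c2=None):
    o1,d1=ray(n1,p1,c1);o2,d2=ray(n2,p2,c2);d1=d1[0];d2=d2[0]
    t=np.linalg.lstsq(np.c_[d1,-d2],o2-o1,rcond=None)[0]
    a=o1+t[0]*d1;b=o2+t[1]*d2
    return (a+b)/2,np.linalg.norm(a-b)
def pts(n,d,mask,c=None):
    v,u=np.nonzero(mask&(d>0));o,r=ray(n,np.c_[u,v],c);return o+r*d[v,u][:,None],u,v
def masks(p):
    h=cv2.cvtColor(p,cv2.COLOR_BGR2HSV)
    red=((h[...,0]<8)|(h[...,0]>172))&(h[...,1]>150)&(h[...,2]>70)
    blk=(p.max(2)<55)
    grn=(h[...,0]>55)&(h[...,0]<90)&(h[...,1]>90)&(h[...,2]>40)
    return red,blk,grn
E
python3 - <<'E'
from h import *
for n,box in [("scene",(190,160,280,320)),("top",(380,120,530,310))]:
    p=cv2.imread(f"pics/{n}0.png");d=np.load(f"{n}0.npy")
    m=masks(p);b=np.zeros(p.shape[:2],bool);b[box[1]:box[3],box[0]:box[2]]=1
    for nm,mm in zip(["red","blk","grn"],m):
        mm=mm&b
        P,u,v=pts(n,d,mm)
        if len(P)==0: continue
        print(n,nm,len(P),"c",u.mean().round(1),v.mean().round(1),"P mean",P.mean(0).round(1),"z",np.percentile(P[:,2],[2,50,98]).round(1))
        if nm=="red":
            t=P[P[:,2]>P[:,2].max()-6];print(" top",len(t),t.mean(0).round(1),P[:,2].max())
        if nm=="blk":
            k=P[(P[:,2]>40)&(P[:,2]<75)];q=k.mean(0);w=np.linalg.svd(k[:,:2]-q[:2],full_matrices=False)[2][0];s=(k[:,:2]-q[:2])@w
            print(" hdl",len(k),q.round(1),w.round(3),s.min(),s.max())
    x0,y0,x1,y1=box;cv2.imwrite(f"pics/{n}crop.png",cv2.resize(p[y0:y1,x0:x1],None,fx=4 if n=="top" else 3.5,fy=4 if n=="top" else 3.5)[:600,:800])
E
```

```text
scene red 170 c 217.3 209.3 P mean [ 580.5 -239.4   78.3] z [ 68.   73.7 101.4]
 top 19 [ 569.2 -259.4  100.7] 104.22911878489151
scene blk 297 c 235.5 189.8 P mean [ 494.  -292.4   61.2] z [53.  61.8 66.9]
 hdl 297 [ 494.  -292.4   61.2] [0.78  0.626] -56.45633702153033 174.52982802598729
scene grn 2132 c 221.2 266.2 P mean [ 640.5 -155.9   20.6] z [ 6.4 22.4 25.8]
top red 200 c 456.1 219.2 P mean [ 580.5 -238.2   76.8] z [ 68.8  72.  100.9]
 top 35 [ 566.5 -261.1   99.3] 102.59133368084633
top blk 1028 c 470.7 242.4 P mean [ 545.8 -268.6   61.3] z [ 21.6  60.7 100.6]
 hdl 858 [ 518.1 -282.8   59.4] [-0.893 -0.45 ] -219.7889471014205 77.06816862289651
top grn 3822 c 421.9 185.5 P mean [ 657.6 -186.1   22.8] z [18.4 21.9 41.5]
```

View pics/topcrop.png

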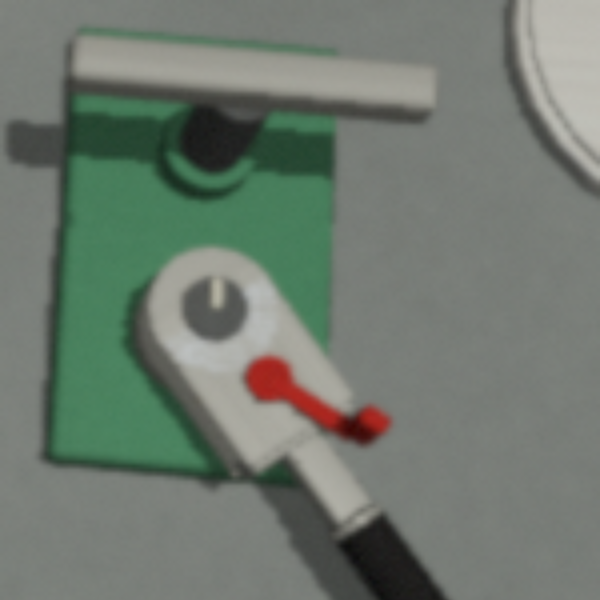

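View pics/scenecrop.png

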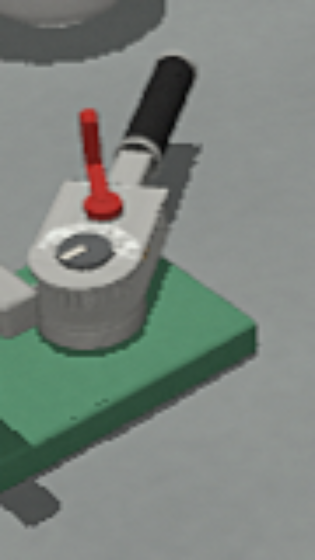

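The top crop shows the tab top at about (473.7,225.5), the pivot at (447,214.5) and the nut at (433.5,197), all in full-picture pixels. In the scene crop the tab top is at (215.7,192.3), the pivot at (219.4,218) and the nut at (214.3,231.4). The lever is on the -0.4 side.

```bash
python3 - <<'E'
from h import *
T={"tab":((473.7,225.5),(215.7,192.3)),"piv":((447,214.5),(219.4,218)),"nut":((433.5,197),(214.3,231.4))}
R={k:tri("top",[a],"scene",[b]) for k,(a,b) in T.items()}
for k,v in R.items(): print(k,v[0].round(1),round(v[1],1))
p=cv2.imread("pics/top0.png")
_,blk,_=masks(p);b=np.zeros_like(blk);b[245:310,460:515]=1
P=cv2.moments(((blk&b)*255).astype(np.uint8),True);v,u=np.nonzero(blk&b)
c=np.array([u.mean(),v.mean()]);w=np.linalg.svd(np.c_[u,v]-c,full_matrices=False)[2][0]
s=(np.c_[u,v]-c)@w;print(c,w,s.min(),s.max())
e=plane("top",[c+w*np.percentile(s,1),c,c+w*np.percentile(s,99)],55);print(e.round(1))
n=R["nut"][0];g=e[1]-n
print("handle ang from nut",np.arctan2(g[1],g[0]),np.hypot(*g[:2]))
q=R["piv"][0]-n;print("piv",np.arctan2(q[1],q[0]),np.hypot(*q[:2]))
q=R["tab"][0]-R["piv"][0];print("lever",np.arctan2(q[1],q[0]),np.hypot(*q[:2]))
# foot edges
for k in ((380+65/4,120+30/4),(380+45/4,120+460/4),(380+335/4,120+50/4)): print(plane("top",[k],22).round(1))
# robot tool axes
from scipy.spatial.transform import Rotation as Ro
s=read_state();print(s["eef_pos"],Ro.from_euler("xyz",s["tool_rot"]).as_matrix().round(3))
E
```

```text
tab [ 565.  -262.4   99.7] 0.7
piv [ 589.3 -223.3   70.3] 0.9
nut [ 620.7 -198.7   67.4] 1.3
[484.99335106 273.53856383] [0.59701496 0.8022301 ] -27.40553859762203 26.549373392181934
[[ 526.6 -269.4   55. ]
 [ 491.2 -297.5   55. ]
 [ 456.4 -325.1   55. ]]
handle ang from nut -2.490285361000933 162.93387239538518
piv -2.4780268342666028 39.943148090078985
lever -2.127173375608917 45.97886390352963
[[ 773.  -131.5   22. ]]
[[ 555.4 -132.5   22. ]]
[[ 773.3 -264.4   22. ]]
[281.29660969 585.67178898 403.86430984] [[-0.901  0.433 -0.001]
 [ 0.433  0.901 -0.002]
 [-0.    -0.002 -1.   ]]
```

```bash
python3 -m jog '[-10,-10,0,0,0, -30,-30,0,1,0, -60,-60,0,3,0, -90,-90,0,5,0, -120,-120,0,7,0, -150,-150,0,9,0, -180,-180,0,11,0, -210,-210,0,13,0, -240,-240,0,15,0, -270,-270,0,17,0, -300,-300,0,19,0, -330,-330,0,21,0, -360,-360,0,23,0, -390,-390,0,25,0, -420,-420,0,27,0, -450,-450,0,29,0, -480,-480,0,30,0, -505,-505,0,30,0, -515,-518,0,30,0, -520,-524,0,30,0]'
cat > go.py <<'E'
import sys;from h import *
from scipy.spatial.transform import Rotation as Ro
s=read_state();M=Ro.from_euler("xyz",s["tool_rot"]).as_matrix()
print("t",round(s["clock"],2),"pos",s["eef_pos"].round(1),"xang",np.degrees(np.arctan2(M[1,0],M[0,0])).round(2),"F",s["force"].round(1),"w",round(s["width"],1),"q7",s["qpos"][6].round(2))
a=list(map(float,sys.argv[1:]))
for i in range(0,len(a),3): print("shift",(M.T@(np.array(a[i:i+3])-s["eef_pos"])).round(1))
E
python3 go.py 582 -287 404 582 -287 253
```

```text
clock: 1.77
eef_pos: [523.5, -116.4, 404.5]
tool_rot: [-3.14, 0.002, 2.164]
force: [0.1, 0.3, -0.4]
width: 0.0
t 1.77 pos [ 523.5 -116.4  404.5] xang 123.96 F [ 0.1  0.3 -0.4] w 0.0 q7 0.91
shift [-174.2  -46.7    1. ]
shift [-173.8  -46.5  152. ]
```

```bash
python3 -m jog '[-20,-5,0,0,0, -50,-13,0,0,0, -80,-21,0,0,0, -110,-29,0,0,0, -140,-37,0,0,0, -160,-43,0,0,0, -174,-47,0,0,0, -174,-47,0,0,0, -174,-47,0,0,0]'
python3 go.py 582 -287 253
python3 - <<'E'
from h import *
c=camera_params("wrist");p,d=get_image("wrist");cv2.imwrite("pics/w1.png",p);np.save("w1.npy",d)
import pickle;pickle.dump(c,open("w1.pkl","wb"))
red,blk,_=masks(p);P,u,v=pts("wrist",d,red,c);k=P[:,2]>94
print(len(P),P[:,2].max());
if k.any(): print(P[k].mean(0),u[k].mean(),v[k].mean())
E
```

```text
clock: 2.52
eef_pos: [582.5, -281.1, 403.9]
tool_rot: [-3.141, -0.002, 2.17]
force: [-0.8, 1.0, 0.5]
width: 0.1
t 2.52 pos [ 582.5 -281.1  403.9] xang 124.33 F [-0.8  1.   0.5] w 0.1 q7 1.15
shift [ -4.9  -3.7 150.9]
1452 101.30281779747037
[ 566.83401418 -263.45428004   99.13089489] 320.20576131687244 194.83539094650206
```

View pics/w1.png

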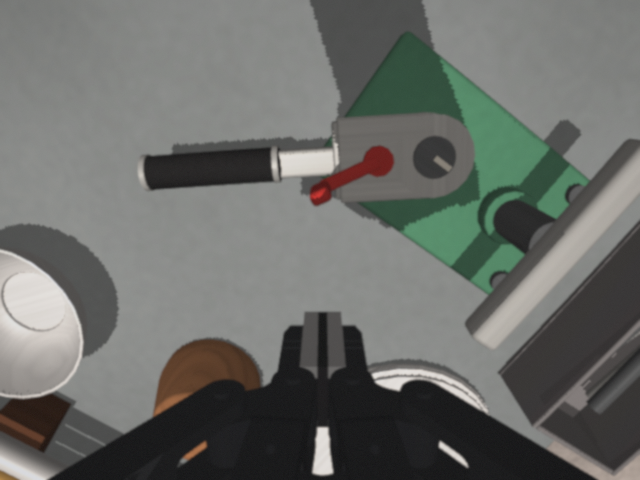

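The wrist view shows the closed fingers at (322,340), with the tab at (320,195) straight ahead along tool x. The wrist estimate of the tab, (567,-263,99), agrees with the triangulated one. Now I'll descend beside it.

```bash
python3 -m jog '[0,0,10,0,0, 0,0,30,0,0, 0,0,50,0,0, 0,0,70,0,0, 0,0,90,0,0, 0,0,110,0,0, 0,0,130,0,0, 0,0,145,0,0, 0,0,151,0,0, 0,0,151,0,0, 0,0,151,0,0]'
python3 go.py 545.8 -234.8 253 
```

```text
clock: 3.48
eef_pos: [582.8, -280.9, 253.8]
tool_rot: [3.141, -0.0, 2.171]
force: [0.8, -0.2, 1.1]
width: -0.0
t 3.48 pos [ 582.8 -280.9  253.8] xang 124.4 F [ 0.8 -0.2  1.1] w -0.0 q7 1.19
shift [59.  -4.4  0.9]
```

```bash
python3 -m jog '[3,-1,0,0,0, 6,-2,0,0,0, 9,-3,0,0,0, 12,-4,0,0,0, 15,-4,0,0,0, 18,-4,0,0,0, 21,-4,0,0,0, 24,-4,0,0,0, 27,-4,0,0,0, 30,-4,0,0,0, 33,-4,0,0,0, 36,-4,0,0,0, 38,-4,0,0,0, 40,-4,0,0,0, 41,-4,0,0,0, 42,-4,0,0,0, 43,-4,0,0,0]'
python3 go.py 545.8 -234.8 253
cat > look.py <<'E'
import sys;from h import *
import pickle
for n in sys.argv[2:]:
    c=camera_params(n);p,d=get_image(n);pickle.dump(c,open(f"{n}{sys.argv[1]}.pkl","wb"))
    if n=="top": p=cv2.resize(p[100:320,370:550],None,fx=2.7,fy=2.7,interpolation=cv2.INTER_CUBIC)
    if n=="scene": p=cv2.resize(p[150:330,130:300],None,fx=3,fy=3,interpolation=cv2.INTER_CUBIC)
    cv2.imwrite(f"pics/{n}{sys.argv[1]}.png",p)
E
python3 look.py 2 top scene wrist
```

```text
clock: 4.9
eef_pos: [555.9, -249.0, 253.8]
tool_rot: [3.14, 0.003, 2.17]
force: [3.8, -3.7, -3.7]
width: -0.1
t 4.9 pos [ 555.9 -249.   253.8] xang 124.33 F [ 3.8 -3.7 -3.7] w -0.1 q7 1.17
shift [17.4 -0.3  0.7]
```

View pics/wrist2.png

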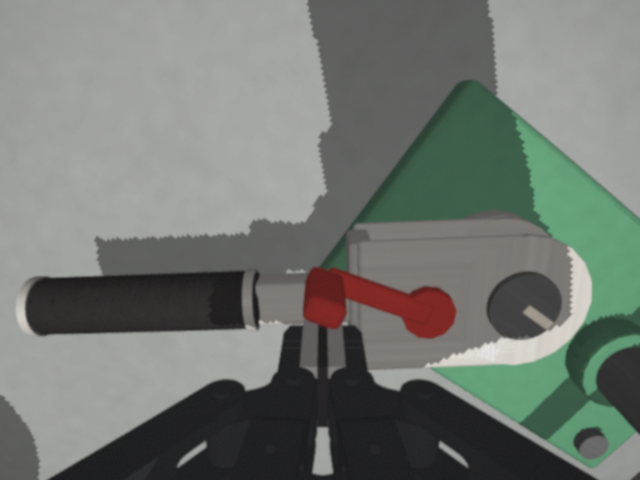

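View pics/scene2.png

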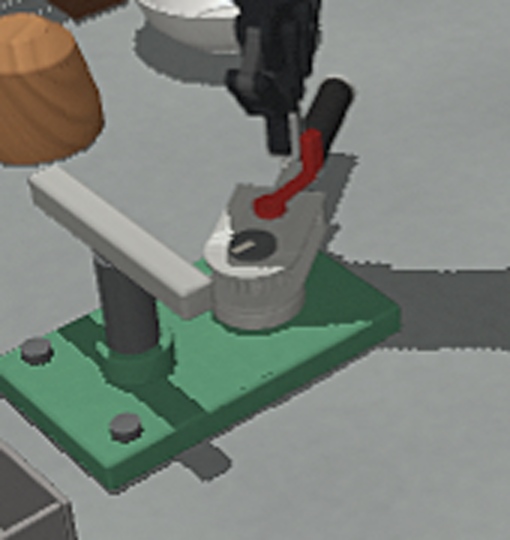

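In the wrist view the tab at (325,298) has been pushed over to the handle's other side, with the lever running from the pivot at (428,312) to about (335,280). That is roughly 0.33 rad. I'll push a little further to reach the stop.

```bash
python3 -m jog '[1,0,0,0,0, 2,0,0,0,0, 3,0,0,0,0, 4,0,0,0,0, 5,0,0,0,0, 5,0,0,0,0, 5,0,0,0,0, 5,0,0,0,0]'
python3 go.py 545.8 -234.8 253
python3 look.py 3 wrist
```

```text
clock: 5.72
eef_pos: [553.3, -244.3, 253.8]
tool_rot: [3.14, 0.002, 2.17]
force: [4.3, -2.9, -2.3]
width: 0.3
t 5.72 pos [ 553.3 -244.3  253.8] xang 124.35 F [ 4.3 -2.9 -2.3] w 0.3 q7 1.17
shift [12.1 -0.8  0.8]
```

View pics/wrist3.png

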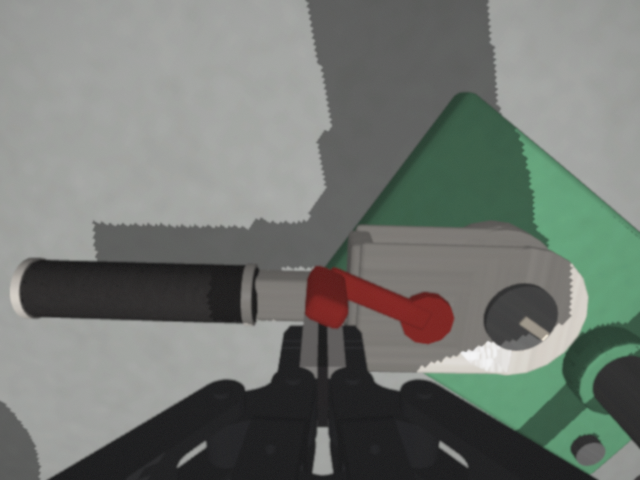

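The lever is now hard on its stop: the whole wrench started to follow, and the handle tilts slightly in the picture. I'll back off, lift and take a top view.

```bash
python3 -m jog '[-8,0,0,0,0, -20,0,0,0,0, -32,0,0,0,0, -40,0,-10,0,0, -40,0,-30,0,0, -40,0,-50,0,0, -40,0,-60,0,0, -40,0,-60,0,0, -40,0,-60,0,0]'
python3 look.py 4 top wrist
python3 go.py 504.8 -321.4 313 504.8 -321.4 213
```

```text
clock: 6.52
eef_pos: [574.6, -277.0, 313.6]
tool_rot: [3.142, -0.001, 2.171]
force: [-0.9, 0.5, -0.0]
width: -0.2
t 6.62 pos [ 574.2 -276.9  312.5] xang 124.36 F [ 0.6 -0.3 -0.6] w 0.2 q7 1.17
shift [  2.4 -82.5  -0.5]
shift [  2.2 -82.4  99.5]
```

View pics/wrist4.png

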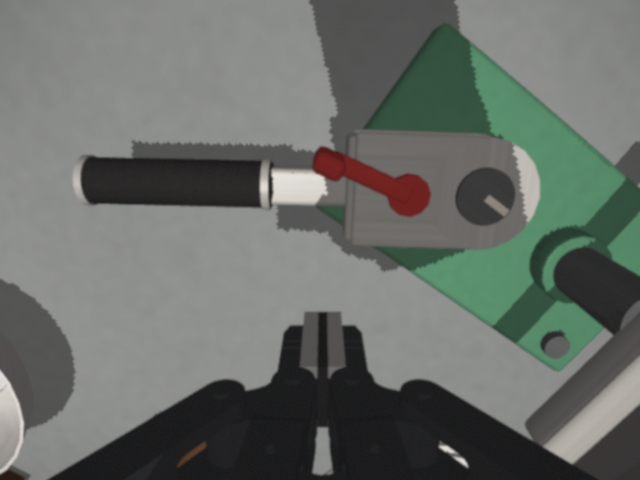

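View pics/top4.png

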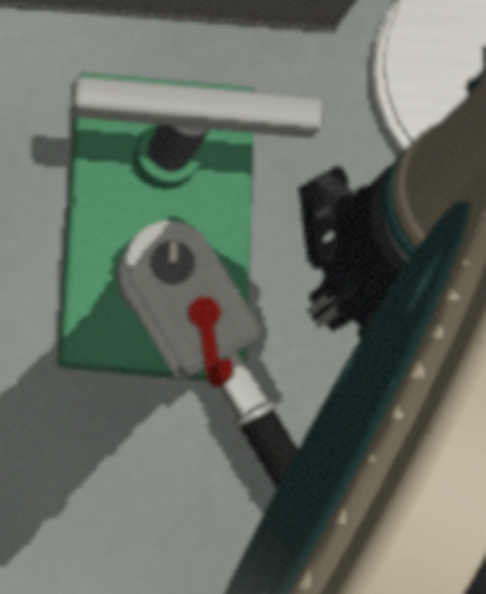

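Both views show the lever on the tightening side, with the tab at (325,160) in the wrist view and (218,375) in the top crop. The nut's index line is unchanged. Next I'll go down outside the handle.

```bash
python3 -m jog '[0,-10,0,0,0, 0,-30,0,0,0, 1,-50,0,0,0, 2,-70,0,0,0, 2,-82,0,0,0, 2,-82,10,0,0, 2,-82,30,0,0, 2,-82,50,0,0, 2,-82,70,0,0, 2,-82,85,0,0, 2,-82,95,0,0, 2,-82,99,0,0, 2,-82,99,0,0, 2,-82,99,0,0]'
python3 look.py 5 wrist
python3 - <<'E'
from h import *
for q in [-.5,-.35,-.2,-.05,.1,.2,.3]:
    u=np.array([-np.cos(q),np.sin(q)]);t=np.array([np.sin(q),np.cos(q)])
    f=np.array([620.7,-198.5])+165*u-24*t
    from scipy.spatial.transform import Rotation as Ro
    s=read_state();M=Ro.from_euler("xyz",s["tool_rot"]).as_matrix()
    print(q,(M.T@(np.r_[f,213]-s["eef_pos"])).round(1),"turn",(124.3-np.degrees(np.arctan2(t[1],t[0]))).round(1))
E
python3 go.py
```

```text
clock: 7.78
eef_pos: [506.4, -321.9, 214.8]
tool_rot: [3.141, 0.0, 2.17]
force: [1.2, -0.8, 0.8]
width: 0.0
-0.5 [30.1 -2.5  2.2] turn 5.7
-0.35 [55.1 -1.7  2.2] turn 14.2
-0.2 [79.7  2.7  2.2] turn 22.8
-0.05 [103.3  10.8   2.2] turn 31.4
0.1 [125.5  22.4   2.1] turn 40.0
0.2 [139.2  31.9   2.1] turn 45.8
0.3 [151.9  42.7   2.1] turn 51.5
t 7.83 pos [ 506.5 -322.1  215.3] xang 124.35 F [ 0.5 -0.7  0.7] w -0.1 q7 1.32
```

View pics/wrist5.png

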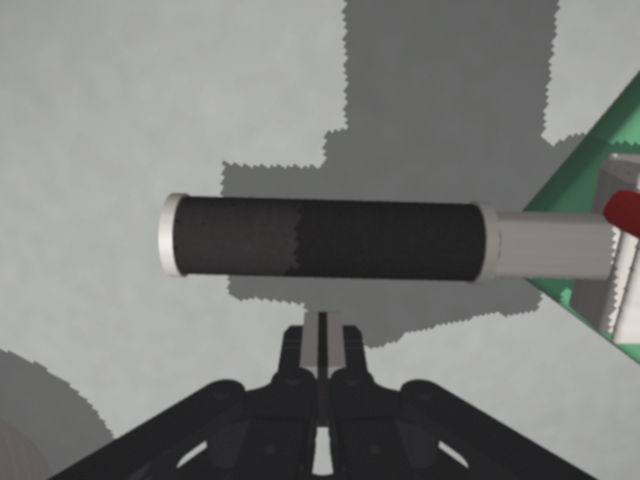

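The fingers at (322,340) stand just outside the middle of the black handle, which spans (165–495, 237). Now I'll swing it along the arc.

```bash
python3 -m jog '[6,0,1,0,0, 12,-1,2,2,0, 18,-2,2,4,0, 24,-2,2,5,0, 30,-2,2,6,0, 36,-2,2,8,0, 42,-2,2,10,0, 48,-2,2,12,0, 55,-2,2,14,0, 61,-1,2,16,0, 67,0,2,18,0, 73,1,2,20,0, 80,3,2,23,0, 86,5,2,25,0, 92,7,2,27,0, 98,9,2,29,0, 103,11,2,31,0, 109,13,2,33,0, 114,16,2,35,0, 120,19,2,37,0]'
python3 look.py 6 scene wrist
python3 - <<'E'
from h import *
for q in [.1,.15,.2,.25,.3]:
    u=np.array([-np.cos(q),np.sin(q)]);t=np.array([np.sin(q),np.cos(q)])
    f=np.array([620.7,-198.5])+165*u-24*t
    from scipy.spatial.transform import Rotation as Ro
    s=read_state();M=Ro.from_euler("xyz",s["tool_rot"]).as_matrix()
    print(q,(M.T@(np.r_[f,213]-s["eef_pos"])).round(1))
E
python3 go.py
```

```text
clock: 9.5
eef_pos: [454.0, -212.7, 213.0]
tool_rot: [3.14, 0.002, 1.52]
force: [2.9, -4.8, 1.5]
width: -0.2
0.1 [ 5.2  0.3 -0.4]
0.15 [13.5 -0.2 -0.4]
0.2 [21.8 -0.4 -0.3]
0.25 [30.1 -0.1 -0.3]
0.3 [38.5  0.6 -0.3]
t 9.6 pos [ 453.6 -211.1  212.6] xang 87.3 F [ 0.2 -0.8  1.1] w 0.1 q7 0.85
```

View pics/wrist6.png

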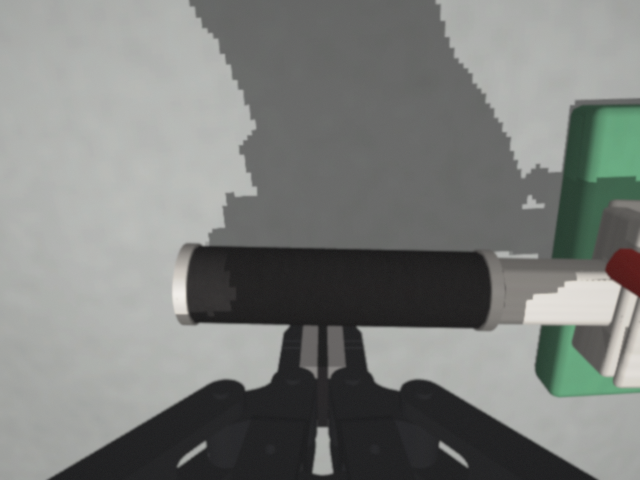

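View pics/scene6.png

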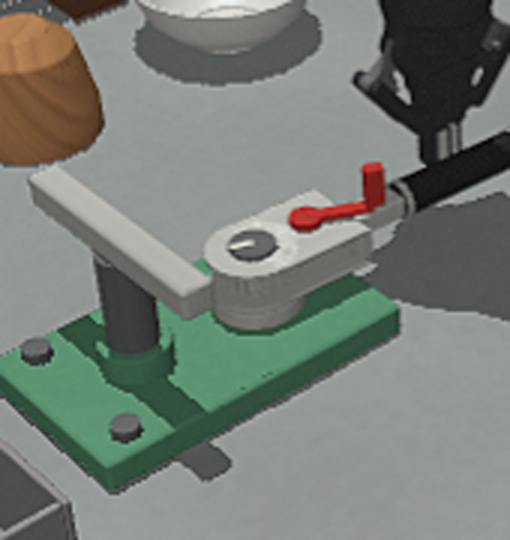

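The handle now sits near 0.07 rad against the fingers, and in the scene view the nut's index line at (240,243) has turned. I'll continue to about 0.3.

```bash
python3 -m jog '[5,0,0,2,0, 10,0,0,4,0, 15,0,0,6,0, 20,0,0,8,0, 25,0,0,9,0, 30,0,0,11,0, 34,0,0,12,0, 37,0,0,13,0, 38,0,0,13,0, 38,0,0,13,0, 38,0,0,13,0]'
python3 look.py 7 top scene
python3 go.py
```

```text
clock: 10.52
eef_pos: [455.3, -173.8, 212.5]
tool_rot: [-3.14, -0.001, 1.298]
force: [-2.1, -1.6, 1.0]
width: -0.3
t 10.62 pos [ 455.4 -173.9  212.4] xang 74.37 F [-3.2 -1.4 -0.1] w -0.0 q7 0.67
```

View pics/top7.png

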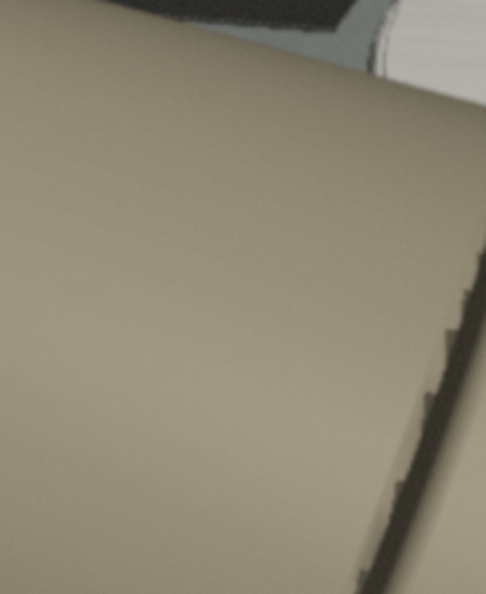

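View pics/scene7.png

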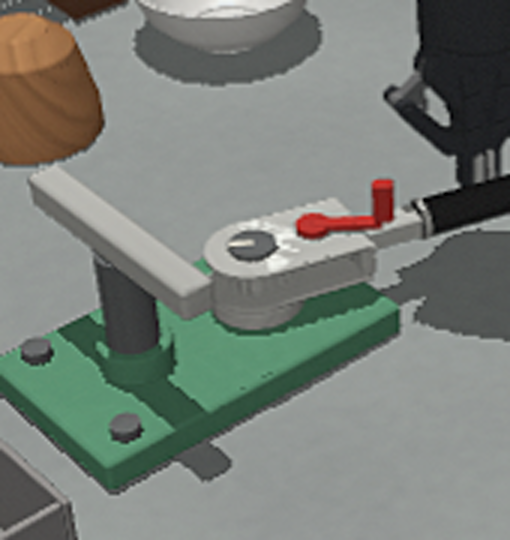

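The top view is blocked by the arm. The scene view shows the lever still on the tightening side and the index line turned. I'll back off, lift and look with the wrist camera.

```bash
python3 -m jog '[-6,0,0,0,0, -16,0,0,0,0, -26,0,0,0,0, -34,0,0,0,0, -38,0,-10,0,0, -38,0,-30,0,0, -38,0,-55,0,0, -38,0,-80,0,0, -38,10,-105,0,0, -38,30,-130,0,0, -38,55,-155,0,0, -38,80,-175,0,0, -38,105,-190,0,0, -38,125,-190,0,0, -38,135,-190,0,0, -38,135,-190,0,0, -38,135,-190,0,0]'
python3 look.py 8 top scene wrist
python3 go.py
```

```text
clock: 12.03
eef_pos: [574.8, -247.5, 402.8]
tool_rot: [-3.141, 0.0, 1.297]
force: [-0.5, -0.3, -1.0]
width: 0.0
t 12.18 pos [ 574.3 -247.3  402.7] xang 74.28 F [-0.1 -0.1  0. ] w 0.3 q7 0.45
```

View pics/wrist8.png

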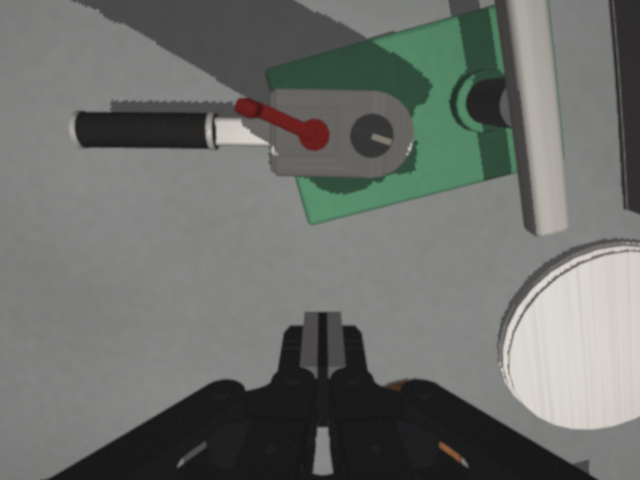

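View pics/scene8.png

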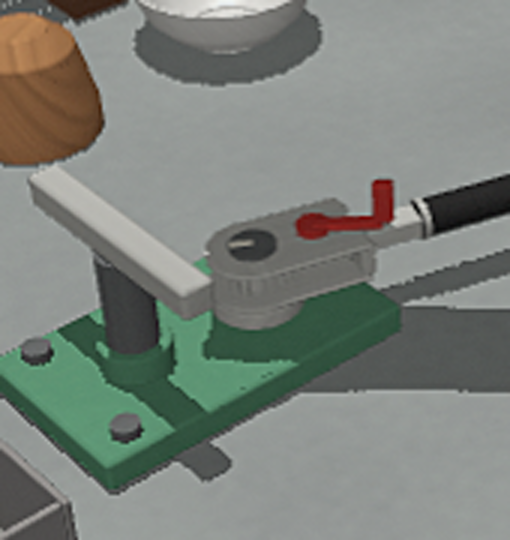

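In the wrist view the lever tab is at (247,106), on the tightening side, and the index line runs from (372,135) to (390,140). I'll compare its world direction with the earlier wrist views.

```bash
python3 - <<'E'
from h import *
import pickle
for f,pk,c0 in [("w1","w1.pkl",(435,158)),("wrist4","wrist4.pkl",(486,196)),("wrist8","wrist8.pkl",(372,135))]:
    p=cv2.imread(f"pics/{f}.png");c=pickle.load(open(pk,"rb"));g=cv2.cvtColor(p,cv2.COLOR_BGR2GRAY)
    x,y=c0;w=34;a=g[y-w:y+w,x-w:x+w]
    dk=cv2.morphologyEx(((a<80)*255).astype(np.uint8),cv2.MORPH_OPEN,np.ones((3,3)))
    cn=max(cv2.findContours(dk,cv2.RETR_EXTERNAL,cv2.CHAIN_APPROX_NONE)[0],key=cv2.contourArea)
    h=cv2.convexHull(cn);e=cv2.fitEllipse(h)
    hm=np.zeros_like(dk);cv2.ellipse(hm,(e[0],(e[1][0]*.97,e[1][1]*.97),e[2]),255,-1)
    b=(hm>0)&(a>105);v,u=np.nonzero(b)
    C=np.array(e[0])+[x-w,y-w];Q=np.array([u.mean(),v.mean()])+[x-w,y-w]
    U=np.c_[u,v]+[x-w,y-w]
    A=plane("wrist",[C,Q],66,c);dv=A[1]-A[0]
    W=plane("wrist",U,66,c)[:,:2];s=np.linalg.svd(W-W.mean(0),full_matrices=False)[2][0]
    if s@dv[:2]<0:s=-s
    print(f,len(u),"ell",np.round(e,1) if 0 else e[1],"C",A[0].round(1),"ang",np.degrees(np.arctan2(dv[1],dv[0])).round(1),np.degrees(np.arctan2(s[1],s[0])).round(1))
E
```

```text
w1 100 ell (41.48625564575195, 43.750579833984375) C [ 621.9 -201.2   66. ] ang -0.9 -0.6
wrist4 198 ell (55.99379348754883, 60.6580810546875) C [ 621.9 -201.2   66. ] ang -1.4 -0.5
wrist8 95 ell (43.3424072265625, 44.20623779296875) C [ 622.1 -201.2   66. ] ang -35.4 -33.2
```

The nut has turned 33–35° (about 0.6 rad). That is inside the band but short of 45°, so I'll return to the handle by the same path and push about 0.17 rad more.

```bash
python3 -m jog '[0,-10,0,0,0, 0,-35,0,0,0, 0,-65,0,0,0, 0,-95,0,0,0, 0,-120,0,0,0, 0,-135,0,0,0, 0,-135,10,0,0, 0,-135,35,0,0, 0,-135,65,0,0, 0,-135,95,0,0, 0,-135,125,0,0, 0,-135,155,0,0, 0,-135,178,0,0, 0,-135,188,0,0, 0,-135,190,0,0, 0,-135,190,0,0]'
python3 go.py 455.4 -173.9 212.4
python3 look.py 9 wrist
```

```text
clock: 13.52
eef_pos: [445.5, -211.2, 212.5]
tool_rot: [-3.141, 0.0, 1.297]
force: [0.2, -0.4, 1.0]
width: -0.0
t 13.52 pos [ 445.5 -211.2  212.5] xang 74.31 F [ 0.2 -0.4  1. ] w -0.0 q7 0.73
shift [38.5 -0.6  0. ]
```

View pics/wrist9.png

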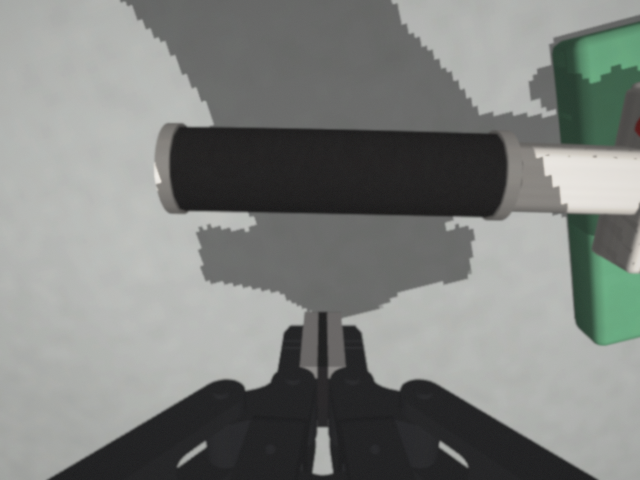

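The fingers at (322,335) are clear of the handle at (340,170). Now the final push.

```bash
python3 -m jog '[6,0,0,0,0, 14,0,0,0,0, 22,0,0,0,0, 30,0,0,0,0, 36,0,0,1,0, 41,0,0,2,0, 46,0,0,4,0, 50,1,0,5,0, 54,1,0,7,0, 58,2,0,8,0, 62,2,0,9,0, 65,3,0,10,0, 66,3,0,10,0, 66,3,0,10,0, 66,3,0,10,0]'
python3 go.py
```

```text
clock: 14.82
eef_pos: [465.4, -148.1, 212.5]
tool_rot: [-3.14, 0.001, 1.123]
force: [-4.0, -3.1, 0.9]
width: 0.2
t 14.82 pos [ 465.4 -148.1  212.5] xang 64.33 F [-4.  -3.1  0.9] w 0.2 q7 0.52
```

```bash
python3 -m jog '[-6,0,0,0,0, -16,0,0,0,0, -26,0,0,0,0, -36,0,0,0,0, -42,0,-10,0,0, -42,0,-30,0,0, -42,0,-55,0,0, -42,0,-80,0,0, -42,10,-105,0,0, -42,30,-130,0,0, -42,55,-155,0,0, -42,80,-175,0,0, -42,105,-190,0,0, -42,125,-190,0,0, -42,135,-190,0,0, -42,135,-190,0,0, -42,135,-190,0,0]'
python3 look.py 10 scene wrist
python3 go.py
```

```text
clock: 16.23
eef_pos: [568.9, -245.0, 402.9]
tool_rot: [-3.141, 0.0, 1.122]
force: [-0.8, -0.5, 0.7]
width: 0.0
t 16.33 pos [ 568.5 -244.5  402.7] xang 64.28 F [-1.  -0.6 -0.3] w -0.1 q7 0.33
```

View pics/wrist10.png

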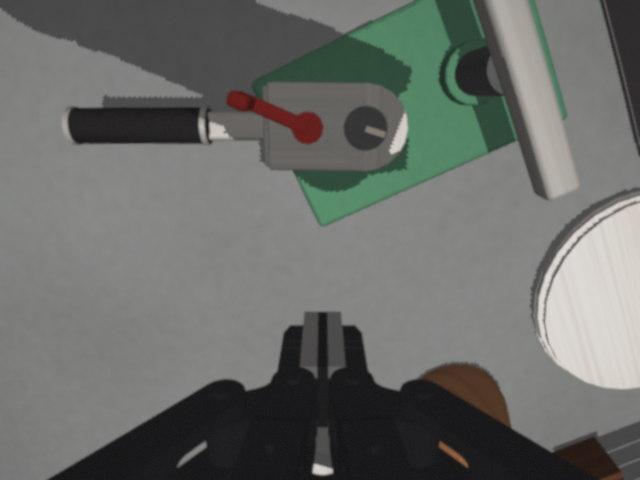

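The wrist view shows the line from (365,128) to (384,133), in the same relation to the handle as before, so the nut followed. The lever is still on the tightening side and the gripper is clear. I'll measure the nut angle and check the tail.

```bash
python3 - <<'E'
from h import *
import pickle
c=pickle.load(open("wrist10.pkl","rb"));A=plane("wrist",[(365.5,128),(383,133.5),(133,125),(307,127)],66,c)
for i,j in((0,1),(3,2)): print(np.degrees(np.arctan2(*(A[j]-A[i])[1::-1])))
a=cv2.imread("pics/scene0.png");b,_=get_image("scene")
for p in(a,b):
    m=masks(p)[0];m[:,:370]=0;m[:280]=0;m[360:]=0;m[:,420:]=0;v,u=np.nonzero(m);print("tail red",len(u),u.mean(),v.mean(),u.min(),v.min())
E
```

```text
-42.378435148993105
153.29280409590152
tail red 303 400.2343234323432 317.0825082508251 390 294
tail red 308 400.29545454545456 316.86038961038963 390 294
```

The nut has turned about 42–44° (0.74 rad), the tail wrench hasn't moved, and the arm is clear. Handing in.

```bash
python3 -c "
from cell import *
print(finish_job())"
```

```text
the job is handed in; nothing more can be done
None
```

I flipped the red pawl lever to its tightening stop with the closed fingertips. I then pushed the wrench handle clockwise from about -0.6 to about 0.46 rad, in two pushes, and backed the arm off clear. The job was handed in at about 16 s; no verdict is reported.

- **Nut:** the first push left it at about 33–35°, inside the band but short of 45°. After the second push it measured about 42° (0.73 rad), read from hand-picked pixels.
- **Lever:** the last wrist picture shows it on the tightening side.
- **Tail wrench:** its red lever stayed within 0.3 pixel of the starting scene picture.
- **Contact:** the fingers hung clear above the bench, and the force reading was about 1 N, which is sensor noise.
- **Checks that fell short:** the top camera was blocked by the arm for the final swing, so the nut angle comes from the wrist camera alone. No check disagreed.

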